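# Show the souvenir chest and ease its lid shut

### The arm

A 7-joint arm with a two-finger parallel gripper is mounted at the origin on the work surface. World frame = base frame: x ahead of the robot, y to its left, z up, the work surface at z = 0. Lengths are in mm, angles in rad, forces in N, time in s.
With the tool pointing down it reaches from about 400 to 875 mm from the base axis. Payload 4.4 kg.
Tool frame: the origin (TCP) lies at the very end of the fingers, on their centre line; the grasp point (between the pads) lies 19 mm behind it; z points along the fingers, y is the line along which they close (so a half turn about z gives the same grasp; the last joint's range is limited). The gripper opens to 85 mm and grips with 20 to 120 N. Pads are 22 mm wide; open, the fingers measure 114 mm over their backs; the gripper's body (76 mm by 85 mm) begins 54 mm behind the grasp point. The pads swing forward as they close: fully open they stand 13 mm farther back than shut.
Start: joints at [1.282, 0.628, 0.038, 1.517, -0.027, 0.996, -0.02], TCP at [143.652, -633.942, 231.313] pointing down, gripper open.
Joint ranges: [-3.06, 3.06], [-0.37, 2.12], [-1.25, 1.32], [0.18, 2.47], [-1.1, 4.24], [0.23, 1.98], [-2.94, 2.94]. Speed limits (rad/s): [2.57, 2.57, 3.14, 3.14, 3.14, 3.14, 3.14].

### API

Orientations are given as [roll, pitch, yaw] about the fixed x, y, z axes, in that order (R = Rz(yaw) Ry(pitch) Rx(roll)).
In Python, from cell import ctrl gives the robot as it stands.
- The arm moves only by the tool step_arm, never from a script. Its argument "series" is a list that holds one entry, the list of rows, each a list of 7 numbers: the turn, a rotation vector about the tool's x, y, z as a fraction of full scale, then the shift along the tool's x, y, z as a fraction of full scale, then the closure, from 0 (fully open) to 1 (shut). In form: [[[ax, ay, az, tx, ty, tz, gripper], ...]]. A call has 1 to 12 rows; each row shifts and turns the commanded pose from where the row before left it, along the tool's axes as they then stand; what a row does not reach is not made up. Full scale, the value 1, is 150 mm for a shift and 45 degrees for a turn. A row lasts 1/10 s, in which the tool goes at most 50 mm and 8.59 degrees, less where a joint would pass 70% of its speed; a pose out of reach is approached as far as the arm can. A call with a number of a shift or a turn outside -1 to 1 is refused whole. A call with a gripper value outside its range is refused whole. The fingers move at their own pace and stop on an object; the grip force is fixed at half the most. Time passes only in rows, so rows that do not move let the fingers close. It gives the time, the measured TCP pose, the force, the opening and the grip force at its end, in the units of the state.
- ctrl.read_state(): the state, without advancing time (a new reading comes with each control period).
- ctrl.get_image(name): name is "scene" or "side" or "wrist"; returns a dict with "img" (384x512x3 uint8, red, green, blue), "fx", "fy", "cx", "cy" (pixels), "R" (3x3) and "t" (3): a world point X has camera coordinates R X + t. Camera axes: x right, y down, z forward; pixel columns grow to the right and rows downward; lengths in mm; the calibration is good to about 2 mm. A picture is of the moment at which its call begins. There is no depth.
- ctrl.finish_job(): hands the job in; it is judged then, once.
Trained networks look in a picture, given as the dict that the camera call returned (one of the last four; its "shot" number tells which), for a name from the list of things; names that differ only in an ending like _2 or _b are one class to them, and where a whole thing is asked for, a point or a joint stands for the part that bears it (a point fixed in the world has none). Each returns a list of dicts, best first, with "score" (0 to 1); they miss things now and then, are a little off and sometimes report something else, mostly with a low value. They report only what shows in the picture. A call takes as long as a camera call.
- ctrl.recognise(picture, thing): "centre" ([column, row] in pixels, amid what is visible of it).
The state is a dict: "clock": time; "qpos": joint angles; "qd": joint speeds; "tau": joint torques, N m; "eef_pos": TCP position; "tool_rot": TCP orientation; "force": force on the tool from outside, world axes, zero at the start; "torque": the same for the moment, N m; "width": finger opening in mm; "gripper_force": force on a finger pad.
Only numpy, scipy, OpenCV 4.12 (cv2) and the standard library are available. Lean on these libraries where they do the work, as an engineer would, in place of code of your own. Each camera call takes 0.05 s, during which the arm holds its last target. There are 200 camera calls.

### The job

Show a customer what is in the display chest with the blue lid: with the fingertips press its lever all the way down so that the lid stands fully open, and keep it open for three seconds. Then let the lever come up slowly under the fingers, over about two seconds or more, so that the lid settles shut without slamming, and move clear. Work the lid by its lever alone and do not touch the lids; leave the red-lidded chest shut and everything else on the desk where it stands.

Things in the scene. Friction and masses are not known exactly. Their poses are not given: they have to be found in the camera images.
- blue_chest: Display chest with a blue lid: open-topped pale wooden box 140 mm deep (x) x 180 mm wide (y) x 100 mm high, fixed to the desk. Origin at the centre of its underside, on the desk; its -x side is the front, where the lever sticks out, +x is the lid's hinge side, z up. It stands turned by up to 0.35 rad either way.
- blue_pad (a point): Centre of the top of the black ribbed rubber pad (46 mm long, 64 mm wide) at the end of the blue-lidded chest's lever; moves with it. It lies about 177 mm in front (-x) of the chest's origin; the lever ends 128 mm from the chest's front. Pad centre about 89 mm above the desk at rest, about 50 mm fully pressed (39 mm of downward travel, a few mm fore and aft).
- blue_lever (a joint): Angle of the blue-lidded chest's lever, a steel plate 64 mm wide that pivots 80 mm in front of the chest's origin, 62 mm up: 0 at rest (sloping up 0.2 rad), 0.40 pressed all the way (sloping down 0.2 rad), where it stops firmly. Sprung: about 4 to 9 N down on the pad moves it, and it comes up by itself as fast as it is let go.
- blue_lid (a joint): Angle of the blue lid, linked to its lever (2.6 times its angle): 0 shut, 1.04 rad fully open with the lever all the way down. Lid: blue slab 148 x 188 x 9 mm with a white disc on top, hinged on the chest's far rim 100 mm above the desk; its front edge rises about 127 mm. Let go, it falls shut at once.
- red_chest: Display chest with a red lid: open-topped pale wooden box 140 mm deep (x) x 180 mm wide (y) x 100 mm high, fixed to the desk. Origin at the centre of its underside, on the desk; its -x side is the front, where the lever sticks out, +x is the lid's hinge side, z up. It stands turned by up to 0.35 rad either way.
- red_pad (a point): Centre of the top of the black ribbed rubber pad (46 mm long, 64 mm wide) at the end of the red-lidded chest's lever; moves with it. It lies about 177 mm in front (-x) of the chest's origin; the lever ends 128 mm from the chest's front. Pad centre about 89 mm above the desk at rest, about 50 mm fully pressed (39 mm of downward travel, a few mm fore and aft).
- red_lever (a joint): Angle of the red-lidded chest's lever, a steel plate 64 mm wide that pivots 80 mm in front of the chest's origin, 62 mm up: 0 at rest (sloping up 0.2 rad), 0.40 pressed all the way (sloping down 0.2 rad), where it stops firmly. Sprung: about 4 to 9 N down on the pad moves it, and it comes up by itself as fast as it is let go.
- red_lid (a joint): Angle of the red lid, linked to its lever (2.6 times its angle): 0 shut, 1.04 rad fully open with the lever all the way down. Lid: red slab 148 x 188 x 9 mm with a white disc on top, hinged on the chest's far rim 100 mm above the desk; its front edge rises about 127 mm. Let go, it falls shut at once.
- mug: Yellow mug, 72 mm across, 92 mm high, standing between the two chests; loose. Origin at the centre of its underside.
- lighthouse: Small white and red lighthouse figurine, 46 mm across the foot, 72 mm high, standing between the two levers; loose. Origin at the centre of its underside.
- calculator: Black desk calculator 150 x 100 x 18 mm lying to the right; loose. Origin at the centre of its underside.
- stamp: Hand stamp with a dark wooden knob, 50 x 32 mm foot, 66 mm high; loose. Origin at the centre of its underside.
- globe: Blue souvenir ball on a wooden foot, 72 mm across, 81 mm high; loose. Origin at the centre of its underside.
- pencup: White pen cup, 72 mm across, 85 mm high, pens to about 130 mm, on the left; loose. Origin at the centre of its underside.

How it is judged (in metres and radians):
On the way, in this order (a step that is already met when the one before it is completed fails the run):
1. the blue lid is held fully open (over 0.90 of 1.04 rad) for 2.5 s by fingers pressing its lever (value of joint blue_lid above 0.9 rad and contact force between the fingers and blue_lever above 0.5 N), for 2.5 s.
2. half-way down the lid is still carried by the fingers on the lever (value of joint blue_lid between 0.15 and 0.75 rad and contact force between the fingers and blue_lever above 0.5 N), for 0.2 s.
3. the blue lid is shut (under 0.06 rad) (value of joint blue_lid below 0.06 rad), for 0.2 s.
At the end, for the whole second after the job is handed in: The blue lid and its lever are back at rest (lid under 0.06 rad, lever under 0.03 rad), the red lid is shut (under 0.06 rad), and every loose thing stands upright within 15 mm of where it began (value of joint each of blue_lid, red_lid below 0.06 rad and value of joint blue_lever below 0.03 rad and distance of each of mug, lighthouse, calculator, stamp, globe, pencup from where it was at the start of the episode below 0.015 m and angle between each of mug, lighthouse, calculator, stamp, globe, pencup's own z axis and vertical below 0.1 rad); the robot touches nothing.
It fails at once if the blue lid falls: it closes faster than 2 rad/s while it is still more than 0.15 rad (about 20 mm) open (value of joint blue_lid above 0.15 rad and velocity of joint blue_lid below -2 rad/s).
It fails at once if the red lid is opened (over 0.10 rad) (value of joint red_lid above 0.1 rad).
It fails at once if the robot touches a lid (over 2 N) (contact force between any of the fingers, the arm and blue_lid above 2 N or contact force between any of the fingers, the arm and red_lid above 2 N).
It fails at once if a loose thing is knocked, moved or lifted (over 20 mm) (distance of any of mug, lighthouse, calculator, stamp, globe, pencup from where it was at the start of the episode above 0.02 m).
It also fails if it takes over 48 s, if anything falls off the work surface, if the arm or the gripper's body presses on something with over 40 N, if the wrist force passes 120 N, or if a joint passes its speed limit or range.

## Working session

There is one attempt and no reset: what is moved stays moved. The work goes in short steps, Python scripts to look and compute and a tool call to move; the robot and the scene stay as the last step left them, time stands still between calls to the robot, and variables do not carry over. Pictures are saved under pics/ and viewed, at most 10 in all, crops included, and the job is handed in when it is done.

Besides the shell and the picture viewer there is one more tool, called after "Emit:" by a JSON object that holds its "api" and its "payload". step_arm: Moves the arm, as the interface text tells. Shift numbers are shares of 150 mm and turn numbers shares of 45 degrees, none past 1 either way. Its arguments: {"type":"object","properties":{"series":{"type":"array","items":{"type":"array","items":{"type":"array","items":{"type":"number","minimum":-1,"maximum":1}}}}},"required":["series"]}

```bash
mkdir -p pics
python3 - <<'E'
from cell import ctrl
import cv2,numpy as np,pickle
s=ctrl.read_state();print({k:np.round(v,3).tolist() for k,v in s.items()})
ims=[]
d={}
for n in("scene","side"):
    p=ctrl.get_image(n);d[n]=p
    for t in("blue_pad","blue_chest","blue_lid","red_pad","red_lid","lighthouse","mug","globe","stamp","pencup","calculator"):
        print(n,t,[(np.round(r["centre"]).tolist(),round(r["score"],2)) for r in ctrl.recognise(p,t)[:2]])
    cv2.imwrite(f"pics/{n}0.png",cv2.resize(p["img"][:,:,::-1],(768,576)))
pickle.dump(d,open("d.pkl","wb"))
E
```

```text
{'clock': 0.0, 'qpos': [1.282, 0.629, 0.038, 1.518, -0.027, 0.996, -0.02], 'qd': [0.001, 0.001, -0.001, 0.001, -0.001, -0.003, -0.001], 'tau': [-0.0, -56.34, 1.226, -19.345, 0.011, 0.011, 0.0], 'eef_pos': [143.534, -633.315, 230.397], 'tool_rot': [-3.14, 0.0, 0.223], 'force': [-0.237, -0.6, -0.037], 'torque': [0.005, 0.007, -0.035], 'gripper_force': 0.0, 'width': 85.214}
scene blue_pad [([315.0, 238.0], 0.61)]
scene blue_chest [([282.0, 248.0], 0.59)]
scene blue_lid [([275.0, 252.0], 0.74)]
scene red_pad [([254.0, 143.0], 0.56)]
scene red_lid [([218.0, 150.0], 0.56)]
scene lighthouse [([290.0, 184.0], 0.49)]
scene mug [([230.0, 208.0], 0.74)]
scene globe [([331.0, 315.0], 0.72)]
scene stamp [([175.0, 131.0], 0.7), ([356.0, 290.0], 0.17)]
scene pencup [([355.0, 289.0], 0.79)]
scene calculator [([207.0, 119.0], 0.62)]
side blue_pad [([232.0, 154.0], 0.92), ([202.0, 237.0], 0.3)]
side blue_chest [([268.0, 157.0], 0.69), ([230.0, 135.0], 0.19)]
side blue_lid [([277.0, 150.0], 0.67)]
side red_pad [([201.0, 236.0], 0.8), ([231.0, 134.0], 0.47)]
side red_lid [([272.0, 240.0], 0.69)]
side lighthouse [([200.0, 214.0], 0.85)]
side mug [([287.0, 197.0], 0.82)]
side globe [([259.0, 130.0], 0.54)]
side stamp [([309.0, 357.0], 0.67)]
side pencup [([231.0, 136.0], 0.81)]
side calculator [([224.0, 362.0], 0.56)]
```

View pics/scene0.png

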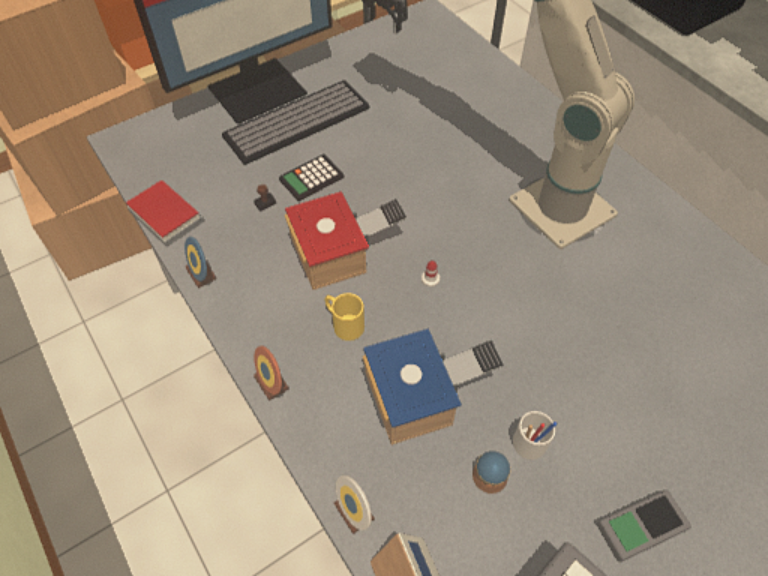

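View pics/side0.png

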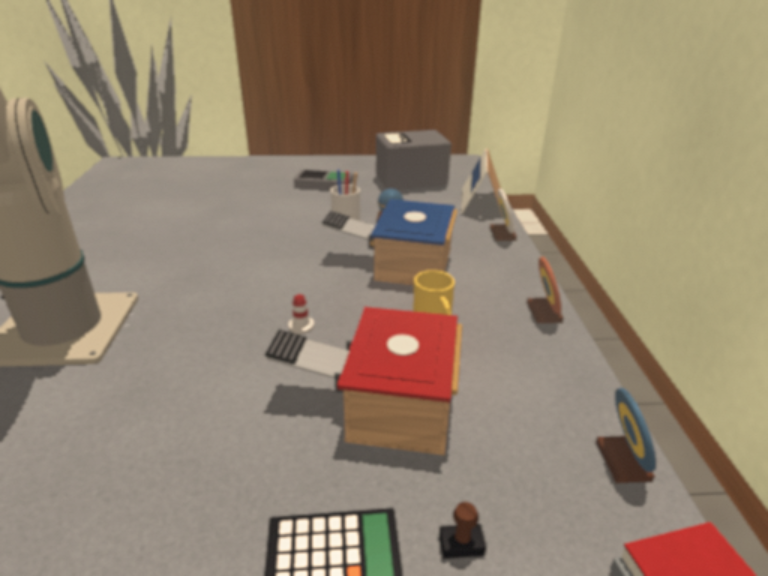

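```bash
cat > h.py <<'E'
import numpy as np,pickle
d=pickle.load(open("d.pkl","rb"))
def ray(n,uv,z):
    p=d[n];R=np.array(p["R"]);t=np.array(p["t"]);c=-R.T@t
    v=R.T@np.array([(uv[0]-p["cx"])/p["fx"],(uv[1]-p["cy"])/p["fy"],1])
    return c+v*(z-c[2])/v[2]
def proj(n,X):
    p=d[n];q=np.array(p["R"])@X+np.array(p["t"]);return np.array([p["fx"]*q[0]/q[2]+p["cx"],p["fy"]*q[1]/q[2]+p["cy"]])
E
python3 - <<'E'
from h import *
for n in d: p=d[n]; print(n,(-np.array(p["R"]).T@p["t"]).round())
L={"blue_pad":(89,(315,238),(232,154)),"blue_lid":(109,(275,252),(277,150)),"red_pad":(89,(254,143),(201,236)),"red_lid":(109,(218,150),(272,240)),"lighthouse":(36,(290,184),(200,214)),"mug":(46,(230,208),(287,197)),"pencup":(60,(355,289),(231,136)),"globe":(45,(331,315),(259,130)),"stamp":(33,(175,131),(309,357))}
for k,(z,a,b) in L.items(): print(k,ray("scene",a,z).round(),ray("side",b,z).round())
E
```

```text
scene [1060.  707. 1353.]
side [ 531. -832.  589.]
blue_pad [517. 251.  89.] [517. 201.  89.]
blue_lid [658. 228. 109.] [656. 184. 109.]
red_pad [ 456. -187.   89.] [ 451. -204.   89.]
red_lid [ 591. -218.  109.] [ 601. -248.  109.]
lighthouse [431.   9.  36.] [433. -45.  36.]
mug [668. -20.  46.] [669.  14.  46.]
pencup [513. 447.  60.] [512. 411.  60.]
globe [620. 465.  45.] [620. 503.  45.]
stamp [ 653. -452.   33.] [ 647. -464.   33.]
```

The scene view shows the blue chest with its disc at about (274,249) and its pad at about (325,237) in native pixels. The red pad is at about (262,141), the pencup at (357,290) and the lighthouse at (287,181). The side view shows the blue disc at about (277,144) and the blue pad at about (225,146). The network centres are several pixels off, so I'll fit the blue lid outline and disc instead.

Run:
```python
from h import *
import cv2
from scipy.optimize import least_squares
def blob(n,uv,lo,hi,r=45):
    hsv=cv2.cvtColor(d[n]["img"],cv2.COLOR_RGB2HSV)
    m=cv2.inRange(hsv,lo,hi); k,l,st,c=cv2.connectedComponentsWithStats(m)
    i=min((i for i in range(1,k) if st[i,4]>15),key=lambda i:np.hypot(*(c[i]-uv)))
    return (l==i).astype(np.uint8),c[i],st[i,4]
for n,uv,w in(("scene",(270,252),(274,249)),("side",(277,148),(277,144))):
    m,c,a=blob(n,uv,(100,110,40),(125,255,255))
    hull=cv2.convexHull(cv2.findContours(m,0,1)[0][0]) ; print(n,a,c.round(1),cv2.minAreaRect(hull), cv2.approxPolyDP(hull,4,True)[:,0].tolist())
    m2,c2,a2=blob(n,w,(0,0,150),(179,70,255)); print(" disc",a2,c2.round(2),ray(n,c2,110).round(1))
    v=(315 if n=="scene" else 225, 237 if n=="scene" else 146)
    x,y=v; sub=d[n]["img"][y-18:y+18,x-25:x+25].max(2)
    mm=(sub<70); k,l,st,cc=cv2.connectedComponentsWithStats(mm.astype(np.uint8),connectivity=8); print([(st[i].tolist(),(cc[i]+[x-25,y-18]).round(1).tolist()) for i in range(1,k) if st[i,4]>5])
    im=d[n]["img"]; u=(270,230) if n=="scene" else (200,125)
    cv2.imwrite(f"pics/c_{n}.png",cv2.resize(im[u[1]-40:u[1]+80,u[0]-50:u[0]+110][:,:,::-1],(800,600),interpolation=cv2.INTER_CUBIC))
```

```text
scene 25 [279.6 249.4] ((279.0, 249.0), (16.0, 6.0), 90.0) [[277, 257], [276, 241], [282, 247]]
 disc 149 [273.73 248.98] [655.6 217.4 110. ]
[([32, 10, 10, 17, 34], [326.5, 238.1]), ([25, 13, 9, 16, 25], [318.8, 240.0]), ([30, 16, 6, 10, 12], [322.3, 239.9])]
side 833 [275.9 147.1] ((274.5353088378906, 146.6588134765625), (49.0828971862793, 23.632503509521484), 5.90614128112793) [[249, 155], [260, 134], [300, 138], [294, 160]]
 disc 82 [276.23 143.9 ] [657.6 226.7 110. ]
[]
```

View pics/c_scene.png

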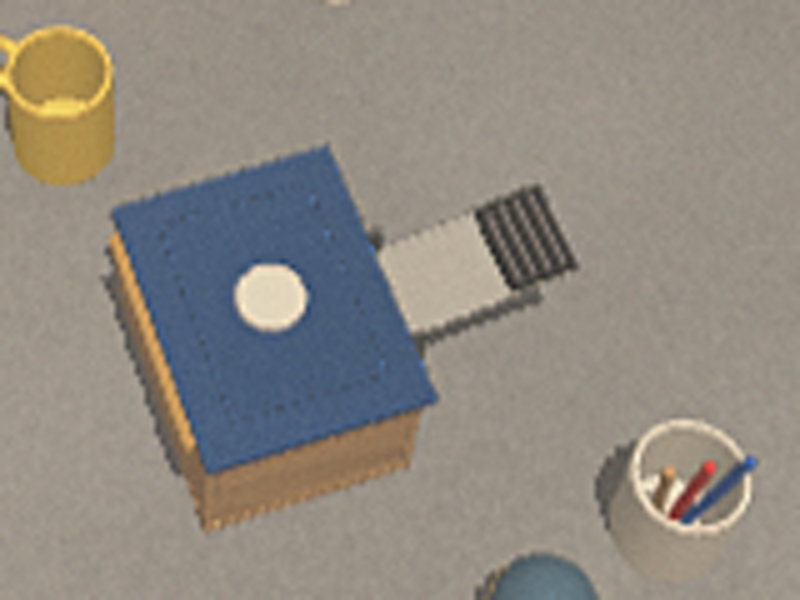

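View pics/c_side.png

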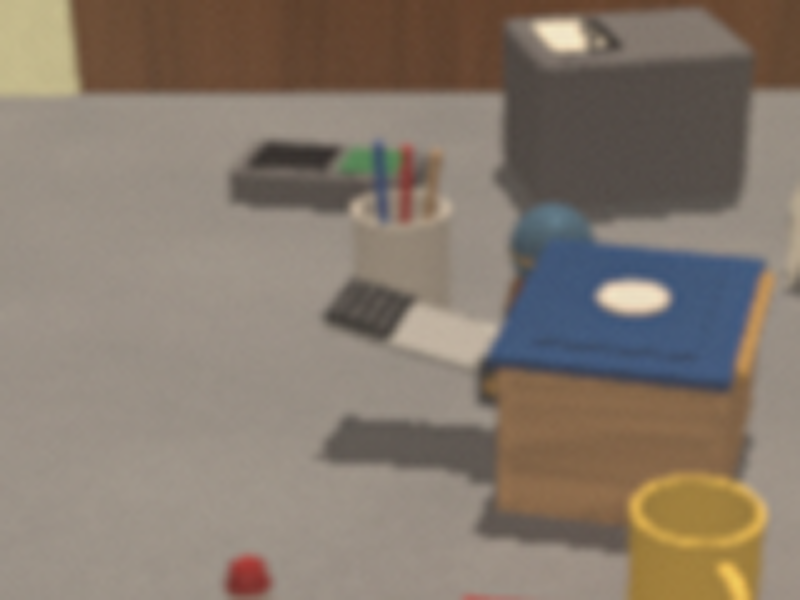

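The scene crop shows lid corners at (113,213), (328,147), (437,400) and (208,470), with the pad centred at (527,239). The side crop shows the pad centre at about (370,308) and the disc at about (633,297). I'll fit the pose to these.

Run:
```python
from h import *
from scipy.optimize import least_squares
S=lambda u:(np.array(u)/5+[220,190]); T=lambda u:(np.array(u)/5+[150,85])
for c in [(113,213),(328,147),(437,400),(208,470)]: print("lid",ray("scene",S(c),109).round())
for c in [(476,210),(540,185),(577,268),(515,291)]: print("pad",ray("scene",S(c),89).round())
for c in [(555,240),(767,262),(728,385),(488,365)]: print("slid",ray("side",T(c),109).round())
print("padc",ray("scene",S((527,239)),89).round(),ray("side",T((370,308)),89).round())
obs=[("scene",S(c),p) for c,p in zip([(113,213),(328,147),(437,400),(208,470),(527,239)],[(72,-94,109),(-76,-94,109),(-76,94,109),(72,94,109),(-177,0,89)])]
obs+=[("side",T(c),p) for c,p in zip([(555,240),(767,262),(728,385),(488,365),(370,308)],[(-76,94,109),(72,94,109),(72,-94,109),(-76,-94,109),(-177,0,89)])]
def W(q,p):
    c,s=np.cos(q[2]),np.sin(q[2]);return np.array([q[0]+c*p[0]-s*p[1],q[1]+s*p[0]+c*p[1],p[2]])
for sel in (obs,obs[:5],obs[5:]):
    r=least_squares(lambda q:np.concatenate([proj(n,W(q,p))-u for n,u,p in sel]),[655,220,0],x_scale=[100,100,.1])
    print(r.x.round(3),r.fun.round(1).tolist(),W(r.x,(-177,0,89)).round(1))
L={"pencup":(85,S((693,475)),T((400,210))),"red_pad":(89,(394/1.5,211/1.5),(287/1.5,346/1.5)),"lighthouse":(72,(431/1.5,263/1.5),(300/1.5,296/1.5))}
for k,(z,a,b) in L.items(): print(k,ray("scene",a,z).round(),ray("side",b,z).round())
```

```text
lid [703. 115. 109.]
lid [562. 152. 109.]
lid [612. 331. 109.]
lid [752. 291. 109.]
pad [503. 234.  89.]
pad [457. 243.  89.]
pad [476. 303.  89.]
pad [519. 294.  89.]
slid [615. 319. 109.]
slid [753. 278. 109.]
slid [701. 102. 109.]
slid [564. 131. 109.]
padc [489. 269.  89.] [491. 257.  89.]
[ 6.59992e+02  2.19070e+02 -2.74000e-01] [-1.1, -1.2, -0.4, -0.7, -0.2, -0.2, -1.0, 0.4, -0.6, -0.4, -1.1, -1.3, -0.0, -1.4, 0.5, -1.2, -0.9, -2.6, -0.4, -1.3] [489.6 267.   89. ]
[ 6.59079e+02  2.21284e+02 -2.72000e-01] [-0.5, -0.8, 0.2, -0.3, 0.6, 0.2, -0.2, 0.9, 0.0, -0.1] [488.6 268.9  89. ]
[ 6.60263e+02  2.07922e+02 -2.79000e-01] [-0.6, -0.0, 0.7, -0.0, 1.0, 0.6, -0.9, -1.1, -0.3, -0.0] [490.1 256.7  89. ]
pencup [506. 448.  85.] [509. 436.  85.]
red_pad [ 423. -178.   89.] [ 428. -184.   89.]
lighthouse [434.  -8.  72.] [434. -21.  72.]
```

Emit:
{"api": "step_arm", "payload": {"series": [[[0,0,0,0.19,-0.08,0,1],[0,0,0,0.19,-0.08,0,1],[0,0,0,0.19,-0.08,0,1],[0,0,0,0.19,-0.08,0,1],[0,0,0,0.19,-0.08,0,1],[0,0,0,0.19,-0.08,0,1],[0,0,0,0.19,-0.08,0,1],[0,0,0,0.19,-0.08,0,1],[0,0,0,0.19,-0.08,0,1],[0,0,0,0.19,-0.08,0,1]]]}}

```text
clock: 2.2
eef_pos: [396.1, -453.2, 231.5]
tool_rot: [3.141, -0.0, 0.223]
force: [0.4, 0.0, -0.5]
width: -0.1
gripper_force: 0.0
```

Emit:
{"api": "step_arm", "payload": {"series": [[[0,0,0,0.11,-0.23,0,1],[0,0,0,0.11,-0.23,0,1],[0,0,0,0.11,-0.23,0,1],[0,0,0,0.11,-0.23,0,1],[0,0,0,0.11,-0.23,0,1],[0,0,0,0.11,-0.23,0,1],[0,0,0,0.11,-0.23,0,1],[0,0,0,0.11,-0.23,0,1],[0,0,0,0.11,-0.23,0,1],[0,0,0,0.11,-0.23,0,1],[0,0,0,0.11,-0.23,0,1],[0,0,0,0.11,-0.23,0,1]]]}}

```text
clock: 3.4
eef_pos: [497.1, -4.9, 231.6]
tool_rot: [3.141, -0.001, 0.223]
force: [0.8, -0.3, -0.4]
width: -0.2
gripper_force: 0.0
```

Emit:
{"api": "step_arm", "payload": {"series": [[[0,0,0,0.034,-0.18,0,1],[0,0,0,0.034,-0.18,0,1],[0,0,0,0.034,-0.18,0,1],[0,0,0,0.034,-0.18,0,1],[0,0,0,0.034,-0.18,0,1],[0,0,0,0.034,-0.18,0,1],[0,0,0,0.034,-0.18,0,1],[0,0,0,0.034,-0.18,0,1],[0,0,0,0.034,-0.18,0,1],[0,0,0,0.034,-0.18,0,1]]]}}

```text
clock: 4.4
eef_pos: [486.8, 269.3, 231.5]
tool_rot: [-3.142, -0.0, 0.223]
force: [0.6, -0.1, -0.4]
width: -0.1
gripper_force: 0.0
```

Emit:
{"api": "step_arm", "payload": {"series": [[[0,0,0,0,0,0.16,1],[0,0,0,0,0,0.16,1],[0,0,0,0,0,0.16,1],[0,0,0,0,0,0.16,1],[0,0,0,0,0,0,1]]]}}

```text
clock: 4.9
eef_pos: [484.8, 267.0, 132.7]
tool_rot: [3.14, 0.006, 0.223]
force: [-1.1, -0.1, -0.3]
width: 0.1
gripper_force: 0.0
```

Run:
```python
from cell import ctrl
import cv2,numpy as np,pickle
d={}
for n in("scene","side"): d[n]=ctrl.get_image(n)
pickle.dump(d,open("d.pkl","wb"))
a=d["scene"]["img"][190:310,220:380];b=d["side"]["img"][75:195,150:310]
cv2.imwrite("pics/a1.png",cv2.resize(np.hstack([a,b])[:,:,::-1],(800,300),interpolation=cv2.INTER_CUBIC))
print(ctrl.read_state()["eef_pos"],ctrl.read_state()["qpos"])
```

```text
[486.9511552  268.22314068 135.57966754] [-0.53435871  0.62130849 -0.02986022  1.87436148  0.02890049  0.64656456
 -1.92976137]
```

View pics/a1.png

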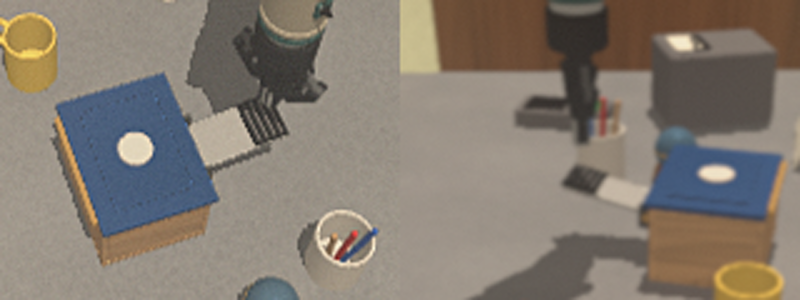

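The closed fingers are above the pad: its far half sits under the tip in both views, and nothing else is near. Next I lower them to contact.

Emit:
{"api": "step_arm", "payload": {"series": [[[0,0,0,0,0,0.08,1],[0,0,0,0,0,0.08,1],[0,0,0,0,0,0.06,1],[0,0,0,0,0,0.04,1],[0,0,0,0,0,0.04,1],[0,0,0,0,0,0.02,1],[0,0,0,0,0,0.02,1],[0,0,0,0,0,0.02,1],[0,0,0,0,0,0,1]]]}}

```text
clock: 5.9
eef_pos: [484.8, 268.7, 81.2]
tool_rot: [-3.141, 0.003, 0.224]
force: [-5.2, 1.1, 6.4]
width: 0.1
gripper_force: 3.3
```

Emit:
{"api": "step_arm", "payload": {"series": [[[0,0,0,0,0,0.02,1],[0,0,0,0,0,0.02,1],[0,0,0,0,0,0.02,1],[0,0,0,0,0,0.02,1],[0,0,0,0,0,0.02,1],[0,0,0,0,0,0.02,1],[0,0,0,0,0,0.02,1],[0,0,0,0,0,0.02,1],[0,0,0,0,0,0,1]]]}}

```text
clock: 6.8
eef_pos: [484.1, 269.0, 57.2]
tool_rot: [-3.141, 0.004, 0.224]
force: [-5.9, 0.9, 7.4]
width: 0.3
gripper_force: 4.0
```

Emit:
{"api": "step_arm", "payload": {"series": [[[0,0,0,0,0,0.01,1],[0,0,0,0,0,0.01,1],[0,0,0,0,0,0.01,1],[0,0,0,0,0,0.01,1],[0,0,0,0,0,0.01,1],[0,0,0,0,0,0,1]]]}}

```text
clock: 7.4
eef_pos: [484.7, 268.9, 50.2]
tool_rot: [-3.141, 0.003, 0.224]
force: [-5.9, 1.0, 9.6]
width: -0.2
gripper_force: 5.3
```

Emit:
{"api": "step_arm", "payload": {"series": [[[0,0,0,0,0,0.01,1],[0,0,0,0,0,0.01,1],[0,0,0,0,0,0,1]]]}}

```text
clock: 7.7
eef_pos: [484.9, 268.9, 48.6]
tool_rot: [-3.141, 0.003, 0.224]
force: [-7.4, -0.7, 23.2]
width: -0.1
gripper_force: 11.9
```

Run:
```python
from cell import ctrl
import cv2,numpy as np,pickle
d={}
for n in("scene","side"): d[n]=ctrl.get_image(n)
a=d["scene"]["img"][190:310,220:380];b=d["side"]["img"][75:195,150:310]
cv2.imwrite("pics/a2.png",cv2.resize(np.hstack([a,b])[:,:,::-1],(800,300),interpolation=cv2.INTER_CUBIC))
s=ctrl.read_state();print(s["eef_pos"],s["force"],s["clock"])
```

```text
[484.86502566 268.87256852  48.68789334] [-7.94736566 -1.25030437 21.34372602] 7.8
```

View pics/a2.png

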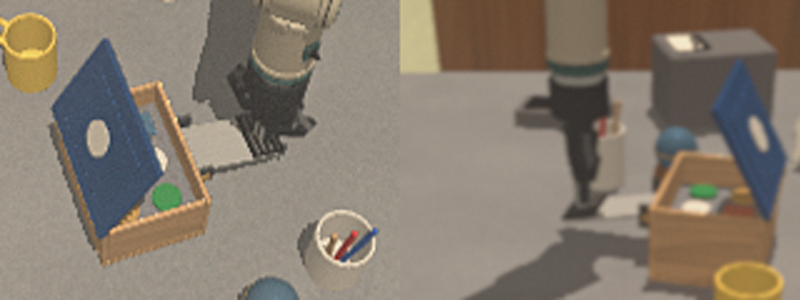

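The force jumped to 23 N, so the lever is on its stop. Both views show the blue lid standing at about 60°. I'll hold it for 3.6 s.

Emit:
{"api": "step_arm", "payload": {"series": [[[0,0,0,0,0,0,1],[0,0,0,0,0,0,1],[0,0,0,0,0,0,1],[0,0,0,0,0,0,1],[0,0,0,0,0,0,1],[0,0,0,0,0,0,1],[0,0,0,0,0,0,1],[0,0,0,0,0,0,1],[0,0,0,0,0,0,1],[0,0,0,0,0,0,1],[0,0,0,0,0,0,1],[0,0,0,0,0,0,1]]]}}

```text
clock: 9.0
eef_pos: [484.9, 268.8, 48.7]
tool_rot: [-3.141, 0.002, 0.224]
force: [-8.5, -1.0, 21.5]
width: -0.3
gripper_force: 11.4
```

Emit:
{"api": "step_arm", "payload": {"series": [[[0,0,0,0,0,0,1],[0,0,0,0,0,0,1],[0,0,0,0,0,0,1],[0,0,0,0,0,0,1],[0,0,0,0,0,0,1],[0,0,0,0,0,0,1],[0,0,0,0,0,0,1],[0,0,0,0,0,0,1],[0,0,0,0,0,0,1],[0,0,0,0,0,0,1],[0,0,0,0,0,0,1],[0,0,0,0,0,0,1]]]}}

```text
clock: 10.2
eef_pos: [484.9, 268.9, 48.7]
tool_rot: [-3.141, 0.002, 0.224]
force: [-8.1, -0.5, 21.0]
width: 0.4
gripper_force: 11.4
```

Emit:
{"api": "step_arm", "payload": {"series": [[[0,0,0,0,0,0,1],[0,0,0,0,0,0,1],[0,0,0,0,0,0,1],[0,0,0,0,0,0,1],[0,0,0,0,0,0,1],[0,0,0,0,0,0,1],[0,0,0,0,0,0,1],[0,0,0,0,0,0,1],[0,0,0,0,0,0,1],[0,0,0,0,0,0,1],[0,0,0,0,0,0,1],[0,0,0,0,0,0,1]]]}}

```text
clock: 11.4
eef_pos: [484.9, 268.9, 48.7]
tool_rot: [-3.141, 0.002, 0.224]
force: [-8.5, 0.1, 21.4]
width: 0.1
gripper_force: 11.4
```

Emit:
{"api": "step_arm", "payload": {"series": [[[0,0,0,0,0,-0.01,1],[0,0,0,0,0,-0.01,1],[0,0,0,0,0,-0.01,1],[0,0,0,0,0,-0.01,1],[0,0,0,0,0,-0.01,1],[0,0,0,0,0,-0.01,1],[0,0,0,0,0,-0.01,1],[0,0,0,0,0,-0.01,1],[0,0,0,0,0,-0.01,1],[0,0,0,0,0,-0.01,1],[0,0,0,0,0,-0.01,1],[0,0,0,0,0,-0.01,1]]]}}

```text
clock: 12.6
eef_pos: [484.1, 269.0, 65.0]
tool_rot: [-3.141, 0.004, 0.224]
force: [-6.4, 1.1, 8.3]
width: 0.0
gripper_force: 3.9
```

Emit:
{"api": "step_arm", "payload": {"series": [[[0,0,0,0,0,-0.01,1],[0,0,0,0,0,-0.01,1],[0,0,0,0,0,-0.01,1],[0,0,0,0,0,-0.01,1],[0,0,0,0,0,-0.01,1],[0,0,0,0,0,-0.01,1],[0,0,0,0,0,-0.01,1],[0,0,0,0,0,-0.01,1],[0,0,0,0,0,-0.01,1],[0,0,0,0,0,-0.01,1],[0,0,0,0,0,-0.01,1],[0,0,0,0,0,-0.01,1]]]}}

```text
clock: 13.8
eef_pos: [486.2, 268.5, 83.3]
tool_rot: [-3.141, 0.001, 0.223]
force: [-2.9, -1.3, 6.9]
width: 0.2
gripper_force: 3.1
```

Emit:
{"api": "step_arm", "payload": {"series": [[[0,0,0,0,0,-0.01,1],[0,0,0,0,0,-0.01,1],[0,0,0,0,0,-0.01,1],[0,0,0,0,0,-0.01,1],[0,0,0,0,0,-0.01,1],[0,0,0,0,0,-0.01,1],[0,0,0,0,0,-0.01,1],[0,0,0,0,0,-0.01,1],[0,0,0,0,0,0,1]]]}}

```text
clock: 14.7
eef_pos: [486.8, 268.3, 94.8]
tool_rot: [-3.141, -0.0, 0.223]
force: [-0.6, -0.3, 0.8]
width: -0.1
gripper_force: 0.0
```

The lever has come up and contact is lost. I'll rise clear and check.

Emit:
{"api": "step_arm", "payload": {"series": [[[0,0,0,0,0,-0.1,1],[0,0,0,0,0,-0.2,1],[0,0,0,0,0,-0.2,1],[0,0,0,0,0,-0.2,1],[0,0,0,0,0,-0.2,1],[0,0,0,0,0,0,1],[0,0,0,0,0,0,1],[0,0,0,0,0,0,1]]]}}

```text
clock: 15.5
eef_pos: [486.0, 267.7, 228.7]
tool_rot: [3.141, 0.002, 0.223]
force: [-0.3, 0.2, -0.5]
width: -0.3
gripper_force: 0.0
```

Run:
```python
from cell import ctrl
import cv2,numpy as np
a=ctrl.get_image("scene")["img"];b=ctrl.get_image("side")["img"]
cv2.imwrite("pics/a3.png",cv2.resize(np.hstack([a[70:350,100:400],b[60:340,100:400]])[:,:,::-1],(800,373)))
```

```text
(no output)
```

View pics/a3.png

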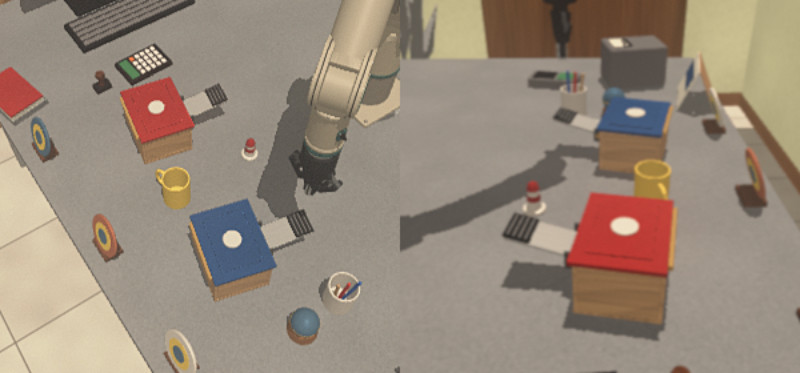

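Both lids are shut, the blue lever is up, the arm is clear and everything stands in place.

```bash
python3 -c "
from cell import ctrl
print(ctrl.finish_job())"
```

```text
the job is handed in; nothing more can be done
None
```

I pressed the blue chest's lever to its stop, held the lid fully open for over 3.5 s, let it down over about 3 s, moved the arm clear and handed the job in; no verdict came back, but the last pictures show both lids shut and nothing visibly moved.

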